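Refit the chip trap's comb and shut its clean-out gate

TASK

The lathe's chip trap has just been emptied. Take the wooden offcut off the trap's slots and lay it in the grey offcut tray, then lift the dowel comb from its wooden rest and lower it into the trap so that every tooth is in its own slot and the comb sits fully home on the deck, and then push the trap's sliding gate shut until its spring catch clicks behind it. Leave the glue bottle, the wooden bowl and the steel faceplate where they are.

Things in the scene. Friction and masses are not known exactly. Their poses are not given: they have to be found in the camera images.
- offcut_mid (a point): Offcut of pale wood lying over the trap's slots: square block 60 x 40 x 40 mm with a round tenon (26 mm diameter, 35 mm long) on one end. This point is the block's centre, 20 mm above its underside; x runs along it towards the tenon (block -30 to +30 mm, tenon to +65 mm), y across (40 mm), z up. About 90 g.
- tray: Fixed grey open tray for offcuts, 180 mm (x) by 140 mm (y) by 50 mm high, walls and floor 5 mm thick. Origin at the centre of its underside, z up. Tray and comb rest may stand on either side of the trap.
- comb_grip (a point): Centre of the comb's grip tab (60 y x 12 x x 40 mm high). Below the tab a dark wood spine 172 y x 26 x x 14 mm high, under it seven pale dowel teeth, 24 mm apart, 12 mm diameter, 45 mm long, tips tapered to 6 mm over 10 mm. The point is 20 mm above the spine's top, 34 mm above its underside, 79 mm above the tooth tips. z up. Ends alike. About 220 g.
- rest: Fixed pale wooden rest in which the comb hangs at the start, 200 mm long (y), 60 mm wide (x), 60 mm high, with an 18 mm wide groove along y for the teeth; the spine lies on its top. Origin at the centre of its underside.
- slot_row (a point): Chip trap, fixed plywood box 240 x 240 mm, deck 90 mm above the bench. Point on the deck surface at the middle of seven 16 x 16 mm slots, 24 mm apart along y; box centre 75 mm along -x; z up. Comb's home: spine's underside on the deck. The gate runs along y on the same deck, centred 110 mm along -x between 8 mm high rails (inner edge 72 mm from the row).
- gate (a joint): Opening of the sliding gate in m; it shuts along slot_row's +y. At 0 its pin is 1.5 mm past the spring catch; end stop at -0.004; starts about 0.05 to 0.07 open. Dry friction about 4 N, and up to about 4 N more in the last 25 mm while its pin forces the catch aside.
- gate_push (a point): Middle of the push face of the gate's upright dark wood handle: a plate 44 mm wide (x), 12 mm thick (y), 40 mm high, its foot 5.5 mm above the deck, at the gate's trailing end. The face looks to -y (axes as slot_row); pushing it to +y shuts the gate. Point 25.5 mm above the deck; moves with the gate.
- catch (a joint): Spring catch: a steel wedge sliding along slot_row's x out of a dark housing (20 x 40 mm, 26 mm high, on the deck 175 mm along -x from slot_row, beside the gate). Value: how far it is pushed back, in m. 0 is fully out; the gate's pin pushes it back up to 0.007, then it springs out to 0 behind the pin as the gate shuts.
- glue: White glue bottle, bystander, 60 mm diameter, 110 mm high; origin at the centre of its underside.
- bowl: Turned wooden bowl, bystander, 140 mm diameter, 60 mm high; origin at the centre of its underside.
- faceplate: Flat steel ring (lathe faceplate), bystander, 110 mm diameter, 14 mm high; origin at the centre of its underside.
Things that resemble listed ones, but are neither listed nor needed, are in the scene too. What is meant by the part that bears comb_grip is not blue, and is the larger of those in its own colour.

How it is judged:
By the outcome, as a careful person would: the job done as asked, in the order asked, and still so for the second after the job is handed in, with the robot touching nothing.
It also fails if it takes over 72 s, if anything falls off the work surface, if the arm or the gripper's body presses on something with over 40 N, if the wrist force passes 120 N, or if a joint passes its speed limit or range.

ROBOT

A 6-joint arm with a two-finger parallel gripper is mounted at the origin on the work surface. World frame = base frame: x ahead of the robot, y to its left, z up, the work surface at z = 0. Lengths are in mm, angles in rad, forces in N, time in s.
With the tool pointing down it reaches from about 325 to 850 mm from the base axis. Payload 15.5 kg.
Tool frame: the origin (TCP) lies at the very end of the fingers, on their centre line; the grasp point (between the pads) lies 19 mm behind it (manip.tcp_to_grasp is the distance from the TCP to the grasp point, in mm); z points along the fingers, y is the direction in which the jaws open and shut (so a half turn about z gives the same grasp; the last joint's range is limited). The gripper opens to 91 mm and grips with 3 to 60 N. Pads are 32 mm wide; open, the fingers measure 118 mm over their backs; the gripper's body (76 mm by 178 mm) begins 60 mm behind the grasp point.
Start: joints at [1.224, 0.494, 1.345, -0, 1.302, -0.096], TCP at [155.712, 605.293, 213.915] pointing down, gripper open.
Joint ranges: [-2.91, 2.91], [-0.82, 2.16], [0.22, 2.67], [-1.22, 4.37], [0.12, 2.79], [-3.08, 3.08]. Speed limits (rad/s): [1.89, 1.89, 2.57, 3.01, 3.01, 3.01].

INTERFACE

Orientations are given as a rotation vector (axis times angle).
In Python, from rig import telemetry, eyes, hand_in, manip gives the robot as it stands.
- The arm moves only by the tool apply_moves, never from a script. Its argument "moves" is a list of rows, each an object with "twist": the turn, a rotation vector about the tool's x, y, z in degrees, a list of three; "translation": the shift along the tool's x, y, z in mm, a list of three; "claw": the closure in counts, from 0 (fully open) to 255 (shut). A call has 1 to 20 rows; each row is the pose to reach, as a shift and turn from the pose commanded when the call began, along the tool's axes at that moment; what a row does not reach only later rows make up. A row lasts 1/10 s, in which the tool goes at most 50 mm and 8.59 degrees, less where a joint would pass 70% of its speed; a pose out of reach is approached as far as the arm can. A call with a gripper value outside its range is refused whole. The fingers move at their own pace and stop on an object; "squeeze" is the grip in N (left out, the last holds). Time passes only in rows, so rows that repeat a pose let the fingers close. It gives the time, the measured TCP pose, the force and the opening at its end, in the units of the state.
- telemetry.sense(): the state, without advancing time (a new reading comes with each control period).
- eyes.grab_frame(name): name is "scene" or "top" or "wrist"; returns (picture, depth): 420x560x3 uint8, red, green, blue; 420x560 float32, mm along the optical axis (not along the pixel's ray), 0 where there is no reading.
- eyes.camera_model(name): a dict with "fov_y" (degrees; the focal length in pixels is half the picture's height over the tangent of half this angle, whatever the lens; pixels are square), "cx", "cy" (the principal point, pixels), "rvec" (rotation vector, rad) and "tvec" (3), from world to camera coordinates, as OpenCV has them. Camera axes: x right, y down, z forward; pixel columns grow to the right and rows downward; lengths in mm; the calibration is good to about 2 mm. A picture is of the moment at which its call begins: read the wrist's pose just before it. camera_model takes no time and is no camera call; for the wrist camera it gives the pose at the moment of the call.
- hand_in(): hands the job in, once; it reports no verdict.
The state is a dict: "t": time; "joints": joint angles; "joint_velocities": joint speeds; "joint_torque": joint torques, N m; "tcp_pos": TCP position; "eef_rot": TCP orientation; "ft_force": force on the tool from outside, world axes, zero at the start; "wrist_torque": the same for the moment, N m; "opening": finger opening in mm.
Only numpy, scipy, OpenCV 4.12 (cv2) and the standard library are available. Lean on these libraries where they do the work, as an engineer would, in place of code of your own. Each camera call takes 0.05 s, during which the arm holds its last target.

## Working session

There is one attempt and no reset: what is moved stays moved. The work goes in short steps, Python scripts to look and compute and a tool call to move; the robot and the scene stay as the last step left them, time stands still between calls to the robot, and variables do not carry over. Pictures are saved under pics/ and viewed, and the job is handed in when it is done.

Besides the shell and the picture viewer there is one more tool, called by a JSON object that holds its "method" and its "body", one argument or row to a line. apply_moves: Moves the arm, as the interface text tells. Its arguments: {"type":"object","properties":{"moves":{"type":"array"},"squeeze":{"type":"number"}},"required":["moves"]}

```bash
ls; mkdir -p pics; cat > h.py <<'E'
import numpy as np, cv2
from rig import telemetry, eyes, hand_in, manip
def cam(name):
    m=eyes.camera_model(name)
    f=210/np.tan(np.radians(m['fov_y'])/2)
    R=cv2.Rodrigues(np.array(m['rvec'],float))[0]
    return f,m['cx'],m['cy'],R,np.array(m['tvec'],float).reshape(3),m
def cloud(name,d,c):
    f,cx,cy,R,t,_=c
    v,u=np.mgrid[0:d.shape[0],0:d.shape[1]]
    P=np.stack([(u-cx)/f*d,(v-cy)/f*d,d],-1)
    W=(P-t)@R
    W[d<=0]=np.nan
    return W
def grab(name,tag):
    c=cam(name); p,d=eyes.grab_frame(name)
    cv2.imwrite(f'pics/{tag}.png',p[:,:,::-1]); np.savez(f'pics/{tag}.npz',p=p,d=d,W=cloud(name,d,c),)
    return p,d,c
E
python3 - <<'E'
from h import *
print(telemetry.sense())
for n in ['scene','top','wrist']:
    p,d,c=grab(n,n+'0'); print(n,c[5],p.shape,(d>0).mean())
E
```

```text
pics
{'t': 0.0, 'joints': array([ 1.22347652e+00,  4.94177873e-01,  1.34609912e+00,  2.31258246e-06,
        1.30251880e+00, -9.55173916e-02]), 'joint_velocities': array([ 7.89088157e-04,  1.74499860e-05,  7.92709015e-04,  9.81169461e-04,
       -1.17667375e-03,  8.33132550e-05]), 'joint_torque': array([-8.14967294e-03, -8.78796458e+01, -3.81854296e+01,  7.01471488e-02,
        5.32745000e-02, -1.12650166e-04]), 'tcp_pos': array([155.59914362, 604.94015257, 213.35242074]), 'eef_rot': array([-3.94453644e-01, -3.11646171e+00,  1.84281505e-03]), 'ft_force': array([ 0.22389348, -0.02078718,  0.43872101]), 'wrist_torque': array([-0.02770152, -0.00129618, -0.05302228]), 'opening': 90.87699584657418}
scene {'fov_y': 48.244548293839195, 'cx': 268.5349932209341, 'cy': 209.91279187350986, 'rvec': array([ 1.72092911,  1.38842492, -0.83296533]), 'tvec': array([ -29.35837221, -178.09691376, 1821.64598379])} (420, 560, 3) 0.9934778911564626
top {'fov_y': 48.312592305978576, 'cx': 281.26882491604323, 'cy': 209.41465859298276, 'rvec': array([ 2.11102557, -2.13558253,  0.21476835]), 'tvec': array([ -86.65001252,  562.52581417, 1600.15625246])} (420, 560, 3) 0.9960331632653061
wrist {'fov_y': 71.60726269002096, 'cx': 277.1507934976765, 'cy': 210.82871313745605, 'rvec': array([-2.29115739, -1.77770926, -0.25936498]), 'tvec': array([-624.30063397,  -33.22878027,  391.99681104])} (420, 560, 3) 0.9960374149659864
```

View pics/top0.png

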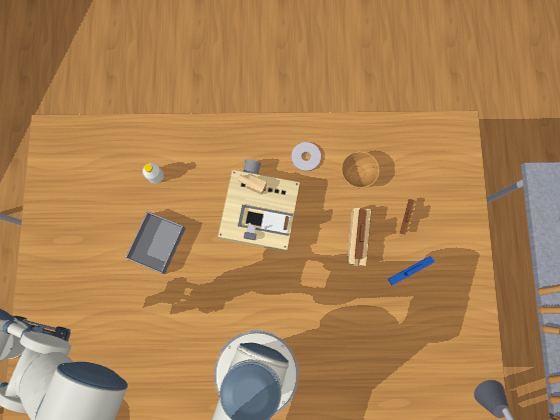

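View pics/scene0.png

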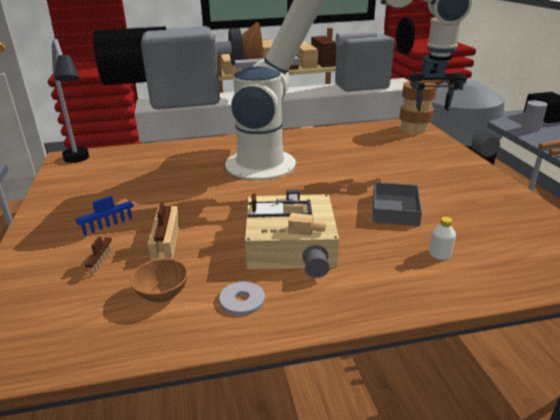

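View pics/wrist0.png

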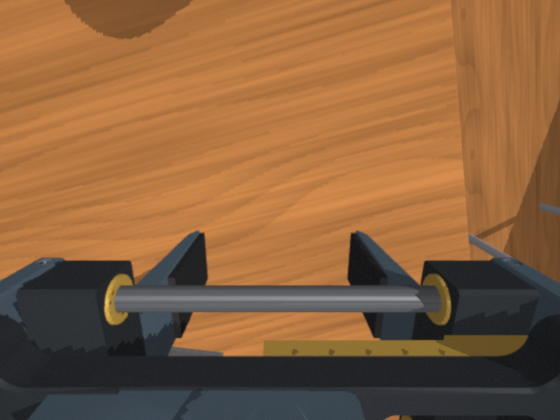

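The pictures show the trap at about (260,210) in top, with the offcut at (255,182), the tray at (157,242), the rest with the comb at (360,237), and decoy combs at (407,215) and (410,270). Next I'll measure from depth.

```bash
python3 - <<'E'
from h import *
z=np.load('pics/top0.npz');W=z['W'];p=z['p']
def show(r0,r1,c0,c1,name,k=6):
    cv2.imwrite(name,cv2.resize(p[r0:r1,c0:c1,::-1],None,fx=k,fy=k,interpolation=cv2.INTER_CUBIC))
show(150,255,210,310,'pics/trapz.png',5)
show(200,275,335,440,'pics/restz.png',6)
def rect(sel,name):
    Q=W[sel][:,:2].astype(np.float32)
    print(name,len(Q),cv2.minAreaRect(Q),'zmed',np.nanmedian(W[sel][:,2]))
def box(r0,r1,c0,c1):
    m=np.zeros(W.shape[:2],bool);m[r0:r1,c0:c1]=1;return m
Z=np.nan_to_num(W[...,2],nan=-99)
print('table z',np.median(Z[280:300,50:200]))
rect(box(160,255,210,310)&(abs(Z-90)<4),'deck')
rect(box(160,200,230,285)&(Z>115)&(Z<140),'offcut')
rect(box(205,275,120,195)&(Z>20)&(Z<70),'tray')
rect(box(200,275,340,380)&(Z>40)&(Z<64),'rest')
rect(box(200,275,340,380)&(Z>67)&(Z<80),'spine')
rect(box(200,275,340,380)&(Z>100),'tab')
print(Z[200:275,340:380].max())
E
```

```text
table z 0.8219594233771743
deck 2471 ((558.254150390625, -15.7294921875), (240.5819091796875, 241.45083618164062), 78.67437744140625) zmed 90.42961902116748
offcut 283 ((644.9210815429688, 8.529006958007812), (94.5568618774414, 41.18096160888672), 65.82172393798828) zmed 129.75817509134288
tray 513 ((453.2867736816406, 353.0594177246094), (145.72280883789062, 181.46533203125), 66.32780456542969) zmed 46.33529455931386
rest 486 ((464.02471923828125, -365.37969970703125), (61.38727569580078, 200.68215942382812), 82.46388244628906) zmed 59.090405421466286
spine 287 ((464.5144958496094, -365.1304931640625), (57.48158264160156, 192.22775268554688), 82.0466079711914) zmed 74.3165432450085
tab 73 ((468.8484191894531, -365.7295227050781), (12.125377655029297, 58.686580657958984), 82.39598083496094) zmed 113.57345370892156
124.2687224548708
```

View pics/trapz.png

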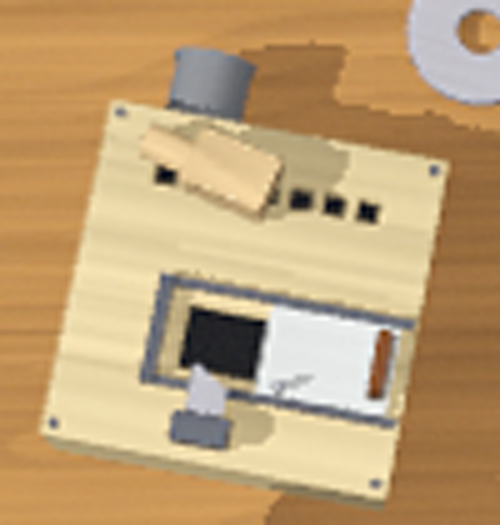

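View pics/restz.png

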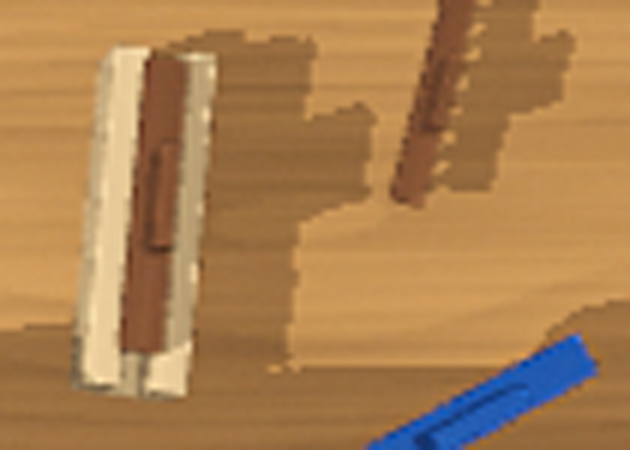

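```bash
cat >> h.py <<'E'
def plan(x,y,z,yaw,s=None):
    """delta from measured pose to TCP target, jaws (tool y) at world yaw deg, tool down"""
    s=s or telemetry.sense()
    R=cv2.Rodrigues(np.array(s['eef_rot']))[0]
    a=np.radians(yaw); ty=np.array([np.cos(a),np.sin(a),0]); tz=np.array([0,0,-1.]); tx=np.cross(ty,tz)
    T=np.stack([tx,ty,tz],1)
    tr=R.T@(np.array([x,y,z])-s['tcp_pos'])
    tw=np.degrees(cv2.Rodrigues(R.T@T)[0].ravel())
    print('->',(x,y,z,yaw),'trans',tr.round(1).tolist(),'twist',tw.round(2).tolist())
def st():
    s=telemetry.sense();R=cv2.Rodrigues(np.array(s['eef_rot']))[0]
    print('t',round(s['t'],2),'tcp',s['tcp_pos'].round(1),'yaw',np.degrees(np.arctan2(R[1,1],R[0,1])).round(2),'tilt',R[:2,2].round(4),'F',s['ft_force'].round(1),'open',round(s['opening'],1),'q',s['joints'].round(2))
E
python3 - <<'E'
from h import *
st()
plan(600,-10,300,-24.2)
f,cx,cy,R,t,m=cam('wrist'); s=telemetry.sense()
Rt=cv2.Rodrigues(np.array(s['eef_rot']))[0]
print('cam in tool',Rt.T@(-R.T@t-s['tcp_pos'])); print((Rt.T@R.T).round(2))
E
```

```text
t 0.15 tcp [155.6 605.  213.5] yaw 75.57 tilt [-0.0003 -0.0009] F [-0.2 -0.5  0.1] open 91.5 q [ 1.22  0.49  1.35  0.    1.3  -0.1 ]
-> (600, -10, 300, -24.2) trans [-583.6, -485.0, -86.1] twist [-0.04, 0.04, 99.77]
cam in tool [  80.95051331   -0.2481195  -171.10107578]
[[ 0.   -0.96 -0.29]
 [ 1.    0.    0.  ]
 [-0.   -0.29  0.96]]
```

{"method": "apply_moves", "body": {
  "moves": [
    {"twist":[0,0,20],"translation":[-117,-97,-17],"claw":0},
    {"twist":[0,0,40],"translation":[-233,-194,-34],"claw":0},
    {"twist":[0,0,60],"translation":[-350,-291,-40],"claw":0},
    {"twist":[0,0,99.8],"translation":[-593,-488,-40],"claw":0},
    {"twist":[0,0,99.8],"translation":[-593,-488,-40],"claw":0},
    {"twist":[0,0,99.8],"translation":[-593,-488,-40],"claw":0},
    {"twist":[0,0,99.8],"translation":[-593,-488,-40],"claw":0},
    {"twist":[0,0,99.8],"translation":[-593,-488,-40],"claw":0},
    {"twist":[0,0,99.8],"translation":[-593,-488,-40],"claw":0},
    {"twist":[0,0,99.8],"translation":[-593,-488,-40],"claw":0},
    {"twist":[0,0,99.8],"translation":[-593,-488,-40],"claw":0},
    {"twist":[0,0,99.8],"translation":[-593,-488,-40],"claw":0},
    {"twist":[0,0,99.8],"translation":[-593,-488,-40],"claw":0},
    {"twist":[0,0,99.8],"translation":[-593,-488,-40],"claw":0},
    {"twist":[0,0,99.8],"translation":[-593,-488,-40],"claw":0},
    {"twist":[0,0,99.8],"translation":[-593,-488,-40],"claw":0},
    {"twist":[0,0,99.8],"translation":[-593,-488,-40],"claw":0},
    {"twist":[0,0,99.8],"translation":[-593,-488,-40],"claw":0},
    {"twist":[0,0,99.8],"translation":[-593,-488,-40],"claw":0},
    {"twist":[0,0,99.8],"translation":[-593,-488,-40],"claw":0}
  ]
}}

```text
t: 2.15
tcp_pos: [607.9, -14.0, 254.1]
eef_rot: [-2.637, -1.707, 0.0]
ft_force: [0.3, 0.0, -0.1]
opening: 91.2
```

```bash
python3 - <<'E'
from h import *
st()
p,d,c=grab('wrist','w1'); st()
E
```

```text
t 2.15 tcp [607.9 -14.  254.1] yaw -24.16 tilt [-0.0001  0.0001] F [ 0.3  0.  -0.1] open 91.2 q [-0.12  0.43  1.33  0.    1.37  0.3 ]
t 2.2 tcp [608.  -14.1 254.1] yaw -24.16 tilt [0.     0.0001] F [ 0.2 -0.3 -0.3] open 91.3 q [-0.12  0.43  1.33  0.    1.37  0.3 ]
```

View pics/w1.png

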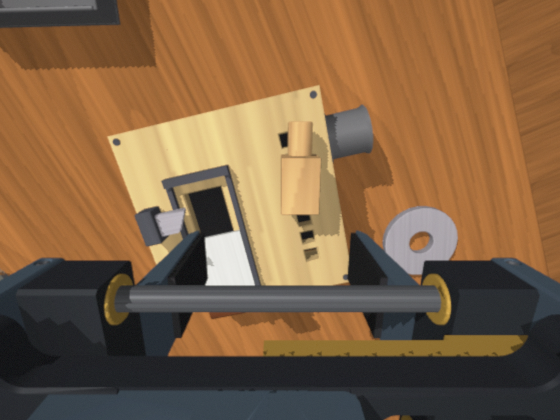

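The wrist view shows the offcut block at about (300,185) with its tenon up at (300,138), aligned with the view. Slots are visible at (284,140) and (303–311, 218–254).

```bash
python3 - <<'E'
from h import *
z=np.load('pics/w1.npz');W=z['W'];p=z['p'];Z=np.nan_to_num(W[...,2],nan=-99)
def box(r0,r1,c0,c1):
    m=np.zeros(Z.shape,bool);m[r0:r1,c0:c1]=1;return m
def rect(m,n):
    r=cv2.minAreaRect(W[m][:,:2].astype(np.float32));print(n,m.sum(),r,'z',np.median(Z[m]))
rect(box(110,225,270,335)&(Z>126)&(Z<140),'block top')
rect(box(110,225,270,335)&(Z>114)&(Z<140),'all')
print('deck z',np.median(Z[250:270,262:290]))
g=p.astype(int).sum(2)
for (r0,r1,c0,c1) in [(128,152,272,296),(226,248,296,320),(244,266,300,324)]:
    m=box(r0,r1,c0,c1)&(g<200); rr,cc=np.nonzero(m)
    print('dark',m.sum(),cc.mean() if m.any() else 0,rr.mean() if m.any() else 0, np.percentile(g[r0:r1,c0:c1],[0,10,50]), Z[r0:r1,c0:c1].min())
cv2.imwrite('pics/w1z.png',cv2.resize(p[120:290,255:345,::-1],None,fx=3.5,fy=3.5,interpolation=cv2.INTER_CUBIC))
E
```

```text
block top 2213 ((638.6325073242188, -6.778430938720703), (60.32172775268555, 39.177223205566406), 66.17041015625) z 130.2015555761286
all 3087 ((645.3453979492188, 9.110206604003906), (95.04855346679688, 39.90512466430664), 65.78568267822266) z 129.85411288420386
deck z 90.202107559853
dark 82 283.3536585365854 139.3170731707317 [ 67.  100.5 522.5] -99.0
dark 82 306.6951219512195 234.6341463414634 [ 59.   98.4 414. ] 2.687411030591107
dark 4 309.5 249.5 [185.  250.4 521. ] -99.0
```

View pics/w1z.png

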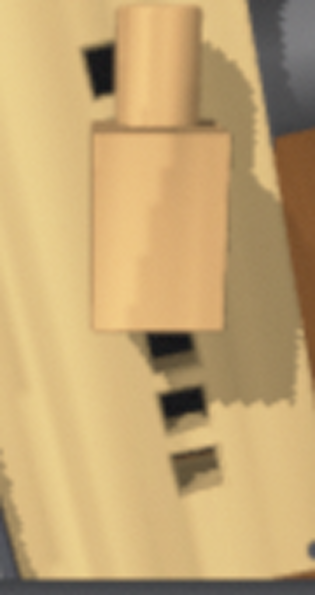

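```bash
python3 - <<'E'
from h import *
plan(640.4,-2.3,150,-24.1); plan(640.4,-2.3,97,-24.1)
E
```

```text
-> (640.4, -2.3, 150, -24.1) trans [24.1, 24.7, 104.1] twist [0.0, -0.0, -0.06]
-> (640.4, -2.3, 97, -24.1) trans [24.1, 24.7, 157.1] twist [0.0, -0.0, -0.06]
```

{"method": "apply_moves", "body": {
  "moves": [
    {"twist":[0,0,0],"translation":[12,12,35],"claw":0},
    {"twist":[0,0,0],"translation":[24,25,70],"claw":0},
    {"twist":[0,0,0],"translation":[24,25,105],"claw":0},
    {"twist":[0,0,0],"translation":[24,25,130],"claw":0},
    {"twist":[0,0,0],"translation":[24,25,148],"claw":0},
    {"twist":[0,0,0],"translation":[24,25,157],"claw":0},
    {"twist":[0,0,0],"translation":[24,25,157],"claw":0},
    {"twist":[0,0,0],"translation":[24,25,157],"claw":255},
    {"twist":[0,0,0],"translation":[24,25,157],"claw":255},
    {"twist":[0,0,0],"translation":[24,25,157],"claw":255},
    {"twist":[0,0,0],"translation":[24,25,157],"claw":255},
    {"twist":[0,0,0],"translation":[24,25,157],"claw":255},
    {"twist":[0,0,0],"translation":[24,25,157],"claw":255},
    {"twist":[0,0,0],"translation":[24,25,157],"claw":255},
    {"twist":[0,0,0],"translation":[24,25,157],"claw":255}
  ],
  "squeeze": 20
}}

```text
t: 3.7
tcp_pos: [641.0, -3.4, 96.9]
eef_rot: [-2.638, -1.706, 0.0]
ft_force: [-0.8, 0.1, 1.4]
opening: 40.0
```

```bash
python3 - <<'E'
from h import *
st()
s=telemetry.sense()
# target block mid at tray: mid offset -5 along offcut x
a=np.radians(156.3); c=np.array([453.3,353.0])-(17.5-5)*np.array([np.cos(a),np.sin(a)]); print(c)
plan(*c,180,66.3); plan(*c,15,66.3)
E
```

```text
t 3.7 tcp [641.   -3.4  96.9] yaw -24.23 tilt [-0.0002  0.    ] F [-0.8  0.1  1.4] open 40.0 q [-0.1   0.64  1.43  0.    1.08  0.32]
[464.74578242 347.97565279]
-> (np.float64(464.74578241674453), np.float64(347.9756527918005), 180, 66.3) trans [248.1, -304.9, -83.0] twist [-0.01, -0.01, -90.53]
-> (np.float64(464.74578241674453), np.float64(347.9756527918005), 15, 66.3) trans [248.1, -304.9, 82.0] twist [-0.01, -0.01, -90.53]
```

{"method": "apply_moves", "body": {
  "moves": [
    {"twist":[0,0,0],"translation":[0,0,-20],"claw":255},
    {"twist":[0,0,0],"translation":[0,0,-50],"claw":255},
    {"twist":[0,0,0],"translation":[0,0,-83],"claw":255},
    {"twist":[0,0,-8],"translation":[22,-27,-83],"claw":255},
    {"twist":[0,0,-16],"translation":[44,-54,-83],"claw":255},
    {"twist":[0,0,-24],"translation":[66,-81,-83],"claw":255},
    {"twist":[0,0,-32],"translation":[88,-108,-83],"claw":255},
    {"twist":[0,0,-40],"translation":[110,-135,-83],"claw":255},
    {"twist":[0,0,-48],"translation":[132,-162,-83],"claw":255},
    {"twist":[0,0,-56],"translation":[154,-189,-83],"claw":255},
    {"twist":[0,0,-64],"translation":[176,-216,-83],"claw":255},
    {"twist":[0,0,-72],"translation":[198,-243,-83],"claw":255},
    {"twist":[0,0,-80],"translation":[220,-270,-83],"claw":255},
    {"twist":[0,0,-86],"translation":[236,-290,-83],"claw":255},
    {"twist":[0,0,-90.5],"translation":[248,-305,-83],"claw":255},
    {"twist":[0,0,-90.5],"translation":[248,-305,-83],"claw":255},
    {"twist":[0,0,-90.5],"translation":[248,-305,-83],"claw":255},
    {"twist":[0,0,-90.5],"translation":[248,-305,-83],"claw":255},
    {"twist":[0,0,-90.5],"translation":[248,-305,-83],"claw":255}
  ]
}}

```text
t: 5.6
tcp_pos: [465.1, 347.2, 179.9]
eef_rot: [0.649, 3.074, -0.0]
ft_force: [-0.3, -0.8, -0.9]
opening: 40.1
```

```bash
python3 - <<'E'
from h import *
st()
p,d,c=grab('wrist','w2')
plan(464.7,348,13,66.3)
E
```

```text
t 5.6 tcp [465.1 347.2 179.9] yaw 66.17 tilt [ 0.     -0.0001] F [-0.3 -0.8 -0.9] open 40.1 q [ 0.54  0.47  1.5  -0.    1.17 -0.62]
-> (464.7, 348, 13, 66.3) trans [0.7, 0.5, 166.9] twist [-0.0, 0.0, -0.12]
```

View pics/w2.png

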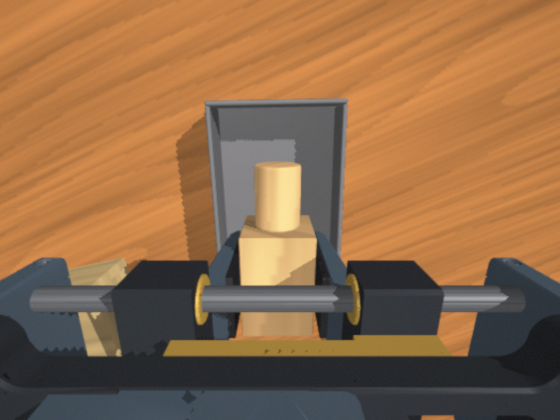

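The offcut is held at (278,250) and is square and centred over the tray. I'll lower it.

{"method": "apply_moves", "body": {
  "moves": [
    {"twist":[0,0,0],"translation":[0,0,40],"claw":255},
    {"twist":[0,0,0],"translation":[0,0,80],"claw":255},
    {"twist":[0,0,0],"translation":[0,0,115],"claw":255},
    {"twist":[0,0,0],"translation":[0,0,140],"claw":255},
    {"twist":[0,0,0],"translation":[0,0,155],"claw":255},
    {"twist":[0,0,0],"translation":[0,0,164],"claw":255},
    {"twist":[0,0,0],"translation":[0,0,167],"claw":255},
    {"twist":[0,0,0],"translation":[0,0,167],"claw":255},
    {"twist":[0,0,0],"translation":[0,0,167],"claw":80},
    {"twist":[0,0,0],"translation":[0,0,167],"claw":80},
    {"twist":[0,0,0],"translation":[0,0,167],"claw":80},
    {"twist":[0,0,0],"translation":[0,0,167],"claw":80},
    {"twist":[0,0,0],"translation":[0,0,140],"claw":80},
    {"twist":[0,0,0],"translation":[0,0,100],"claw":80},
    {"twist":[0,0,0],"translation":[0,0,50],"claw":0},
    {"twist":[0,0,0],"translation":[0,0,0],"claw":0},
    {"twist":[0,0,0],"translation":[0,0,-50],"claw":0}
  ]
}}

```text
t: 7.35
tcp_pos: [464.3, 347.6, 232.2]
eef_rot: [0.646, 3.074, 0.0]
ft_force: [0.2, 1.4, 0.4]
opening: 83.3
```

```bash
python3 - <<'E'
from h import *
st()
grab('wrist','w3')
plan(440,-340,240,82.5)
E
```

```text
t 7.35 tcp [464.3 347.6 232.2] yaw 66.27 tilt [0.0001 0.    ] F [0.2 1.4 0.4] open 83.3 q [ 0.54  0.41  1.43 -0.    1.29 -0.62]
-> (440, -340, 240, 82.5) trans [-252.5, -642.1, -3.6] twist [0.45, 0.42, -16.22]
```

View pics/w3.png

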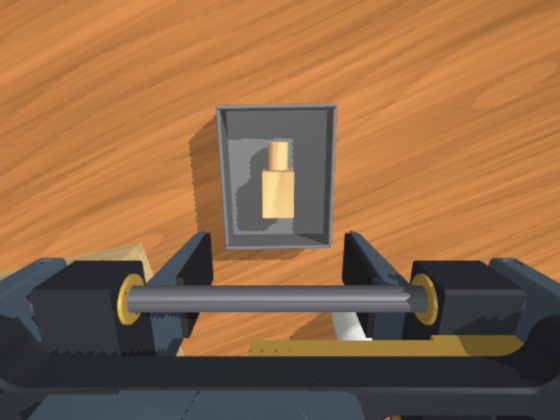

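The offcut lies flat in the tray at (278,185). Next I'll look down on the clear slots on the way to the comb.

```bash
python3 - <<'E'
from h import *
plan(600,-30,280,79)
E
```

```text
-> (600, -30, 280, 79) trans [-274.5, -293.6, -40.4] twist [0.46, 0.41, -12.72]
```

```bash
python3 - <<'E'
from h import *
s=telemetry.sense();st()
R=cv2.Rodrigues(np.array(s['eef_rot']))[0]; print(R, s['eef_rot'],s['joint_velocities'])
plan(600,-30,280,79)
E
```

```text
t 7.4 tcp [467.1 349.5 240.4] yaw 66.28 tilt [0.0092 0.0055] F [ 1.9  2.5 11.4] open 88.0 q [ 0.54  0.4   1.42  0.    1.3  -0.62]
[[-0.91551095  0.40218895  0.00915127]
 [ 0.40224586  0.9155151   0.00551106]
 [-0.00616164  0.00872649 -0.99994294]] [0.64398664 3.06686485 0.01139781] [ 1.10378195e-03  2.94269273e-02  4.44788543e-02  1.07577318e-03
 -1.94900240e-01 -9.91838740e-06]
-> (600, -30, 280, 79) trans [-274.5, -293.6, -40.4] twist [0.46, 0.41, -12.72]
```

{"method": "apply_moves", "body": {
  "moves": [
    {"twist":[0,0,-3],"translation":[-28,-29,-20],"claw":0},
    {"twist":[0,0,-6],"translation":[-58,-58,-40],"claw":0},
    {"twist":[0,0,-9],"translation":[-85,-88,-50],"claw":0},
    {"twist":[0,0,-12.7],"translation":[-112,-117,-50],"claw":0},
    {"twist":[0,0,-12.7],"translation":[-140,-146,-50],"claw":0},
    {"twist":[0,0,-12.7],"translation":[-168,-175,-50],"claw":0},
    {"twist":[0,0,-12.7],"translation":[-196,-204,-50],"claw":0},
    {"twist":[0,0,-12.7],"translation":[-224,-234,-50],"claw":0},
    {"twist":[0,0,-12.7],"translation":[-250,-266,-50],"claw":0},
    {"twist":[0,0,-12.7],"translation":[-272,-292,-50],"claw":0},
    {"twist":[0,0,-12.7],"translation":[-272,-292,-50],"claw":0},
    {"twist":[0,0,-12.7],"translation":[-272,-292,-50],"claw":0},
    {"twist":[0,0,-12.7],"translation":[-272,-292,-50],"claw":0},
    {"twist":[0,0,-12.7],"translation":[-272,-292,-50],"claw":0}
  ]
}}

```text
t: 8.8
tcp_pos: [595.9, -27.9, 280.0]
eef_rot: [-0.3, -3.127, -0.0]
ft_force: [0.3, 1.1, -0.4]
opening: 91.3
```

```bash
python3 - <<'E'
from h import *
st()
p,d,c=grab('wrist','w4'); st()
E
```

```text
t 8.8 tcp [595.9 -27.9 280. ] yaw 79.04 tilt [-0.      0.0001] F [ 0.3  1.1 -0.4] open 91.3 q [-0.15  0.4   1.32  0.    1.42 -1.53]
t 8.85 tcp [596.  -27.9 280.1] yaw 79.04 tilt [0.     0.0001] F [-0.3 -0.4 -0.5] open 90.8 q [-0.15  0.4   1.32  0.    1.42 -1.53]
```

View pics/w4.png

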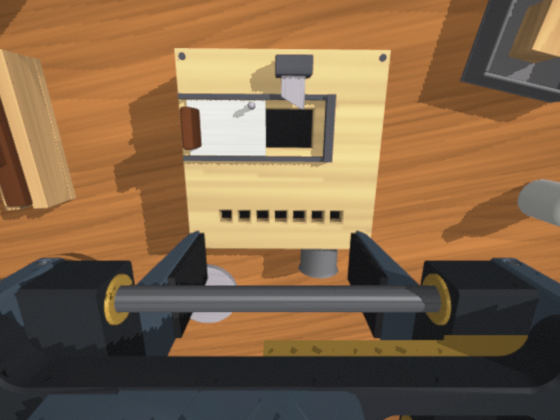

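```bash
python3 - <<'E'
from h import *
z=np.load('pics/w4.npz');W=z['W'];p=z['p'];Z=np.nan_to_num(W[...,2],nan=-99)
f,cx,cy,R,t,_=cam('wrist'); C=-R.T@t
def ray(u,v,zz):
    d=R.T@np.array([(u-cx)/f,(v-cy)/f,1.]); return (C+d*(zz-C[2])/d[2])[:2]
cv2.imwrite('pics/w4z.png',cv2.resize(p[200:232,215:350,::-1],None,fx=5.9,fy=5.9,interpolation=cv2.INTER_CUBIC))
m=((Z<86)|(p.astype(int).sum(2)<300)).astype(np.uint8); m[:203]=0;m[230:]=0;m[:,:218]=0;m[:,346:]=0
n,l,stt,ce=cv2.connectedComponentsWithStats(m)
pts=[]
for i in range(1,n):
    if stt[i,4]<30: continue
    x,y,w,h,a=stt[i]; print(stt[i],ce[i].round(1)); q=ray(x+w/2-.5,y+h/2-.5,90.2); pts.append(q)
pts=np.array(pts);print(pts.round(1));print(np.diff(pts,axis=0).round(1)); print('mean',pts.mean(0)); d=pts[-1]-pts[0];print('dir',np.degrees(np.arctan2(d[1],d[0])),np.linalg.norm(d))
# deck
mk=(abs(Z-90)<3);mk[:, :150]=0;mk[:,400:]=0;mk[:40]=0;mk[255:]=0
print('deck',cv2.minAreaRect(W[mk][:,:2].astype(np.float32)))
h=(Z>128)&(Z<140); h[:95]=0;h[160:]=0;h[:,:170]=0;h[:,210:]=0
print('handle top',h.sum(),cv2.minAreaRect(W[h][:,:2].astype(np.float32)),np.median(Z[h]))
E
```

```text
[220 210  12  11 132] [225.5 215. ]
[238 210  13  11 132] [243.9 215. ]
[257 210  12  11 132] [262.5 215. ]
[274 210  13  12 134] [280.4 215. ]
[293 210  13  12 137] [298.8 215. ]
[312 210  12  12 133] [317.3 215.4]
[330 211  12  11 125] [335.5 215.7]
[[ 615.5 -100.2]
 [ 620.   -76.6]
 [ 624.6  -53. ]
 [ 629.6  -30.8]
 [ 634.2   -6.5]
 [ 638.8   17.1]
 [ 643.9   40. ]]
[[ 4.6 23.6]
 [ 4.6 23.6]
 [ 5.  22.2]
 [ 4.7 24.3]
 [ 4.6 23.6]
 [ 5.1 22.9]]
mean [629.51336293 -29.9780591 ]
dir 78.53060622900009 143.06033375084957
deck ((556.6495361328125, -15.295089721679688), (240.74435424804688, 240.3914337158203), 78.56768798828125)
handle top 538 ((502.8486633300781, -106.33926391601562), (12.686866760253906, 43.79547882080078), 79.82650756835938) 135.14165765560472
```

View pics/w4z.png

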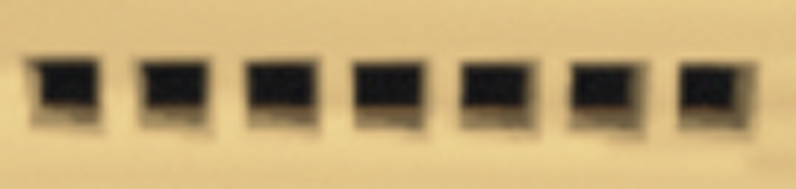

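Seven slots are visible at row 216, columns 226–336. The gate handle is at (190,128) and the rest and comb are at the left edge. Now to the comb.

```bash
python3 - <<'E'
from h import *
plan(440,-366,240,82.5)
E
```

```text
-> (440, -366, 240, 82.5) trans [88.9, -361.6, 40.0] twist [0.0, 0.0, -3.46]
```

{"method": "apply_moves", "body": {
  "moves": [
    {"twist":[0,0,-1],"translation":[9,-36,0],"claw":0},
    {"twist":[0,0,-2],"translation":[18,-72,0],"claw":0},
    {"twist":[0,0,-3],"translation":[27,-108,0],"claw":0},
    {"twist":[0,0,-3.5],"translation":[36,-144,0],"claw":0},
    {"twist":[0,0,-3.5],"translation":[45,-180,0],"claw":0},
    {"twist":[0,0,-3.5],"translation":[54,-217,10],"claw":0},
    {"twist":[0,0,-3.5],"translation":[63,-254,20],"claw":0},
    {"twist":[0,0,-3.5],"translation":[72,-290,30],"claw":0},
    {"twist":[0,0,-3.5],"translation":[80,-324,40],"claw":0},
    {"twist":[0,0,-3.5],"translation":[89,-350,40],"claw":0},
    {"twist":[0,0,-3.5],"translation":[89,-362,40],"claw":0},
    {"twist":[0,0,-3.5],"translation":[89,-362,40],"claw":0},
    {"twist":[0,0,-3.5],"translation":[89,-362,40],"claw":0},
    {"twist":[0,0,-3.5],"translation":[89,-362,40],"claw":0}
  ]
}}

```text
t: 10.25
tcp_pos: [440.4, -366.0, 240.1]
eef_rot: [0.204, 3.135, 0.0]
ft_force: [0.1, 0.5, -0.1]
opening: 90.9
```

```bash
python3 - <<'E'
from h import *
st()
p,d,c=grab('wrist','w5'); st()
z=np.load('pics/w5.npz');W=z['W'];Z=np.nan_to_num(W[...,2],nan=-99)
X=W[...,0];Y=W[...,1]
near=(abs(X-465)<110)&(abs(Y+366)<50)
near[260:]=0
for lo,hi,n in [(108,125,'tab'),(68,80,'spine'),(52,64,'rest')]:
    m=near&(Z>lo)&(Z<hi); print(n,m.sum(),cv2.minAreaRect(W[m][:,:2].astype(np.float32)),np.median(Z[m]))
E
```

```text
t 10.25 tcp [ 440.4 -366.   240.1] yaw 82.55 tilt [0.0003 0.0001] F [ 0.1  0.5 -0.1] open 90.9 q [-0.8   0.39  1.44  0.    1.3  -2.24]
t 10.3 tcp [ 440.3 -366.   240.1] yaw 82.56 tilt [0.0002 0.    ] F [-0.8 -0.4  0.6] open 91.7 q [-0.8   0.39  1.44  0.    1.3  -2.24]
tab 572 ((468.4443664550781, -365.4823913574219), (11.095452308654785, 60.29666519165039), 82.53665161132812) 114.19085028171227
spine 1861 ((454.267333984375, -363.7452087402344), (25.667621612548828, 142.57301330566406), 82.1651840209961) 74.19844907287278
rest 3630 ((447.93829345703125, -363.0528259277344), (60.08208084106445, 168.87245178222656), 82.45169067382812) 60.23094270758264
```

View pics/w5.png

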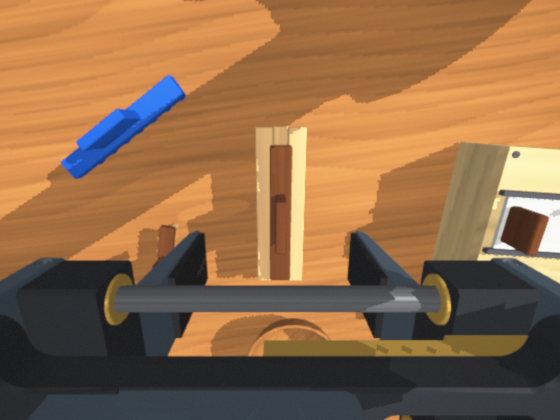

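The comb tab is at (283,222) on its rest. I'll grasp it at (468.5,-365.5), yaw 82.5.

```bash
python3 - <<'E'
from h import *
plan(468.5,-365.5,79,82.5)
E
```

```text
-> (468.5, -365.5, 79, 82.5) trans [-27.9, 4.2, 161.1] twist [0.0, 0.01, 0.06]
```

{"method": "apply_moves", "body": {
  "moves": [
    {"twist":[0,0,0],"translation":[-14,2,20],"claw":0},
    {"twist":[0,0,0],"translation":[-28,4,50],"claw":60},
    {"twist":[0,0,0],"translation":[-28,4,85],"claw":100},
    {"twist":[0,0,0],"translation":[-28,4,115],"claw":120},
    {"twist":[0,0,0],"translation":[-28,4,138],"claw":120},
    {"twist":[0,0,0],"translation":[-28,4,153],"claw":120},
    {"twist":[0,0,0],"translation":[-28,4,161],"claw":120},
    {"twist":[0,0,0],"translation":[-28,4,161],"claw":120},
    {"twist":[0,0,0],"translation":[-28,4,161],"claw":255},
    {"twist":[0,0,0],"translation":[-28,4,161],"claw":255},
    {"twist":[0,0,0],"translation":[-28,4,161],"claw":255},
    {"twist":[0,0,0],"translation":[-28,4,161],"claw":255},
    {"twist":[0,0,0],"translation":[-28,4,161],"claw":255},
    {"twist":[0,0,0],"translation":[-28,4,161],"claw":255},
    {"twist":[0,0,0],"translation":[-28,4,161],"claw":255}
  ],
  "squeeze": 35
}}

```text
t: 11.8
tcp_pos: [467.9, -366.8, 79.0]
eef_rot: [0.206, 3.135, 0.0]
ft_force: [-0.8, 1.6, 3.0]
opening: 12.2
```

```bash
python3 - <<'E'
from h import *
st()
plan(590,-23,235,-11.4)
E
```

```text
t 11.8 tcp [ 467.9 -366.8   79. ] yaw 82.47 tilt [0.     0.0001] F [-0.8  1.6  3. ] open 12.2 q [-0.77  0.61  1.56  0.    0.97 -2.2 ]
-> (590, -23, 235, -11.4) trans [-76.0, 356.9, -155.9] twist [0.0, -0.0, 93.87]
```

{"method": "apply_moves", "body": {
  "moves": [
    {"twist":[0,0,0],"translation":[0,0,-15],"claw":255},
    {"twist":[0,0,0],"translation":[0,0,-40],"claw":255},
    {"twist":[0,0,0],"translation":[0,0,-80],"claw":255},
    {"twist":[0,0,0],"translation":[0,0,-120],"claw":255},
    {"twist":[0,0,0],"translation":[0,0,-158],"claw":255},
    {"twist":[0,0,8],"translation":[-6,30,-158],"claw":255},
    {"twist":[0,0,16],"translation":[-13,60,-158],"claw":255},
    {"twist":[0,0,24],"translation":[-19,90,-158],"claw":255},
    {"twist":[0,0,32],"translation":[-26,120,-158],"claw":255},
    {"twist":[0,0,40],"translation":[-32,150,-158],"claw":255},
    {"twist":[0,0,48],"translation":[-39,180,-158],"claw":255},
    {"twist":[0,0,56],"translation":[-45,210,-158],"claw":255},
    {"twist":[0,0,64],"translation":[-51,240,-158],"claw":255},
    {"twist":[0,0,72],"translation":[-58,270,-158],"claw":255},
    {"twist":[0,0,80],"translation":[-64,300,-158],"claw":255},
    {"twist":[0,0,88],"translation":[-71,330,-158],"claw":255},
    {"twist":[0,0,93.9],"translation":[-74,357,-158],"claw":255},
    {"twist":[0,0,93.9],"translation":[-74,357,-158],"claw":255},
    {"twist":[0,0,93.9],"translation":[-74,357,-158],"claw":255},
    {"twist":[0,0,93.9],"translation":[-74,357,-158],"claw":255}
  ]
}}

```text
t: 13.8
tcp_pos: [587.8, -23.4, 236.8]
eef_rot: [-2.431, -1.99, 0.001]
ft_force: [-0.0, 0.1, -2.0]
opening: 11.8
```

```bash
python3 - <<'E'
from h import *
st()
p,d,c=grab('wrist','w6'); st(); grab('scene','s6')
E
```

```text
t 13.8 tcp [587.8 -23.4 236.8] yaw -11.37 tilt [-0.0004 -0.0002] F [-0.   0.1 -2. ] open 11.8 q [-0.14  0.42  1.41 -0.    1.31  0.06]
t 13.85 tcp [587.8 -23.5 236.8] yaw -11.41 tilt [-0.0004 -0.0002] F [ 0.7  0.2 -3. ] open 11.9 q [-0.14  0.42  1.41 -0.    1.31  0.06]
```

View pics/w6.png

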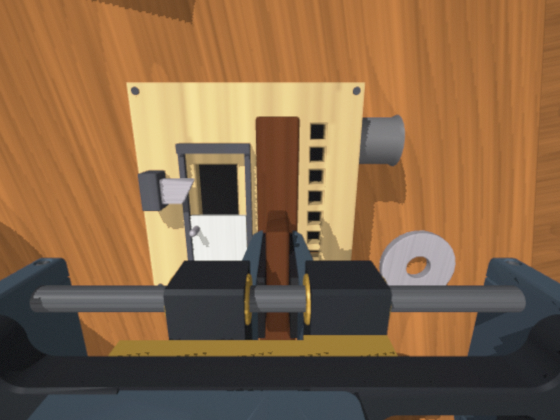

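View pics/s6.png

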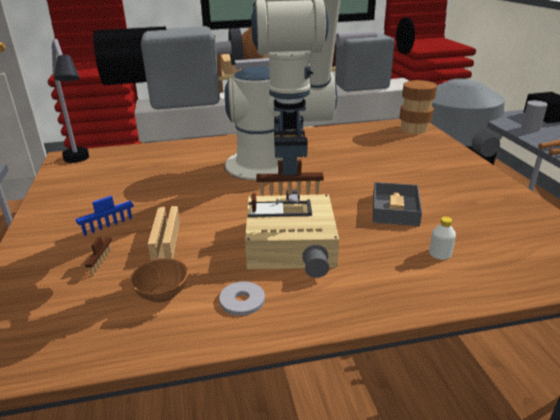

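The comb hangs straight in the gripper, with its spine at columns 256–299 and slots at column ~316. I'll measure both in this same frame.

```bash
python3 - <<'E'
from h import *
z=np.load('pics/w6.npz');W=z['W'];p=z['p'];d=z['d'];Z=np.nan_to_num(W[...,2],nan=-99)
f,cx,cy,R,t,_=cam('wrist'); C=-R.T@t
s=telemetry.sense();Rt=cv2.Rodrigues(np.array(s['eef_rot']))[0];T=s['tcp_pos']
def ray(u,v,zz):
    dd=R.T@np.array([(u-cx)/f,(v-cy)/f,1.]); return (C+dd*(zz-C[2])/dd[2])
cv2.imwrite('pics/w6z.png',cv2.resize(p[105:255,245:345,::-1],None,fx=4,fy=4,interpolation=cv2.INTER_CUBIC))
m=((Z<86)|(p.astype(int).sum(2)<300)).astype(np.uint8); m[:118]=0;m[246:]=0;m[:,:303]=0;m[:,332:]=0
n,l,stt,ce=cv2.connectedComponentsWithStats(m)
for i in range(1,n):
    if stt[i,4]<30: continue
    x,y,w,h,a=stt[i]; q=ray(x+w/2-.5,y+h/2-.5,90.2); print(stt[i],'world',q.round(1),'tool',(Rt.T@(q-T)).round(1))
# spine in tool coords from depth
Q=(W-T)@Rt
sp=(Z>220)&(Z<240);sp[:110]=0;sp[225:]=0;sp[:,:250]=0;sp[:,305:]=0
q=Q[sp]; print('spine',sp.sum(),'z',np.median(q[:,2]),'x max',np.percentile(q[:,0],[1,99.5]),'y',np.percentile(q[:,1],[.5,50,99.5]))
for lo,hi in [(40,50),(50,60),(60,70),(70,80)]:
    k=q[(q[:,0]>lo)&(q[:,0]<hi)]; print(lo,k[:,1].min(),k[:,1].max(),k[:,1].mean())
dk=(abs(Z-90)<3);dk[:75]=0;dk[255:]=0;dk[:,:120]=0;dk[:,372:]=0
print('deck',cv2.minAreaRect(W[dk][:,:2].astype(np.float32)))
E
```

```text
[310 124  16  15 225] world [644.6  40.3  90.2] tool [ 73.8  43.  146.7]
[310 147  15  15 221] world [640.3  16.8  90.2] tool [ 50.   43.4 146.7]
[309 169  15  15 209] world [635.4  -6.6  90.2] tool [ 26.1  43.3 146.7]
[308 191  15  13 182] world [630.5 -29.8  90.2] tool [  2.3  43.1 146.7]
[308 211  14  13 177] world [626.1 -53.   90.2] tool [-21.3  43.4 146.7]
[307 231  14  12 165] world [621.1 -76.4  90.2] tool [-45.2  43.1 146.7]
spine 4366 z 4.969673909112709 x max [20.9973105  85.45742255] y [-12.44611108   0.13228114  13.20056945]
40 -12.40956671343513 13.263320072033727 0.46649451844296946
50 -12.156615606969577 12.96803415562835 0.34965694298225086
60 -12.657975257512483 13.346380452090282 0.30050134587172445
70 -12.465084491097459 13.198445650479313 0.3830792296502721
deck ((562.060791015625, 8.84136962890625), (190.1215362548828, 241.03221130371094), 78.70877075195312)
```

View pics/w6z.png

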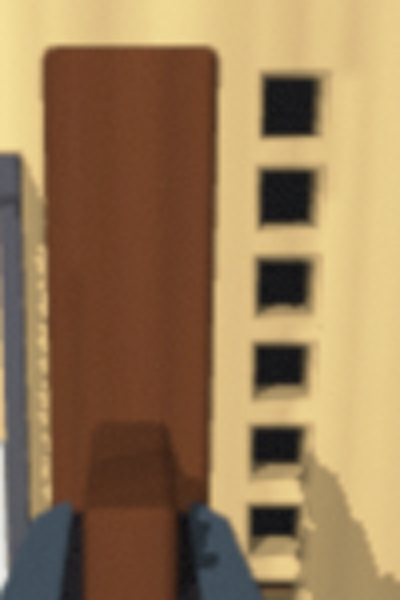

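{"method": "apply_moves", "body": {
  "moves": [
    {"twist":[0,0,0],"translation":[1.5,20,10],"claw":255},
    {"twist":[0,0,0],"translation":[2.6,42.9,30],"claw":255},
    {"twist":[0,0,0],"translation":[2.6,42.9,55],"claw":255},
    {"twist":[0,0,0],"translation":[2.6,42.9,70],"claw":255},
    {"twist":[0,0,0],"translation":[2.6,42.9,76],"claw":255},
    {"twist":[0,0,0],"translation":[2.6,42.9,76],"claw":255},
    {"twist":[0,0,0],"translation":[2.6,42.9,76],"claw":255},
    {"twist":[0,0,0],"translation":[2.6,42.9,76],"claw":255}
  ]
}}

```text
t: 14.7
tcp_pos: [631.1, -28.8, 162.0]
eef_rot: [2.431, 1.988, 0.002]
ft_force: [0.3, 0.8, -2.7]
opening: 11.9
```

```bash
python3 - <<'E'
from h import *
st()
plan(630.3,-30.0,150,-11.4)
p,d,c=grab('wrist','w7'); p,d,c=grab('scene','s7')
cv2.imwrite('pics/s7z.png',cv2.resize(p[150:280,220:360,::-1],None,fx=5,fy=4.6,interpolation=cv2.INTER_CUBIC))
E
```

```text
t 14.7 tcp [631.1 -28.8 162. ] yaw -11.43 tilt [ 0.0017 -0.0002] F [ 0.3  0.8 -2.7] open 11.9 q [-0.14  0.55  1.39  0.    1.2   0.06]
-> (630.3, -30.0, 150, -11.4) trans [-1.4, -0.6, 12.0] twist [0.1, -0.01, -0.03]
```

View pics/w7.png

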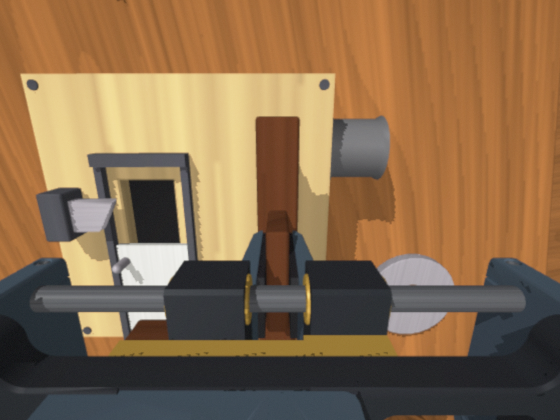

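View pics/s7z.png

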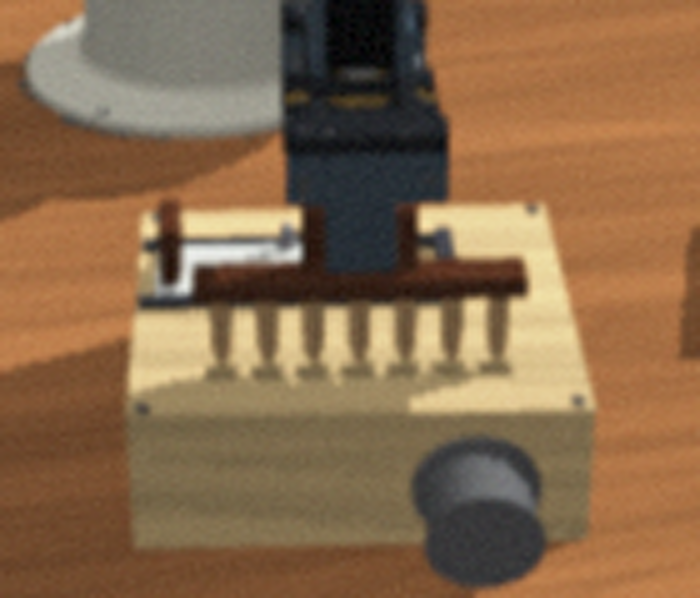

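Each tooth tip is right over its slot (7 tips, zoom row ~365). I'll descend with a small correction.

{"method": "apply_moves", "body": {
  "moves": [
    {"twist":[0,0,0],"translation":[-0.8,-0.6,0],"claw":255},
    {"twist":[0,0,0],"translation":[-0.8,-0.6,4],"claw":255},
    {"twist":[0,0,0],"translation":[-0.8,-0.6,8],"claw":255},
    {"twist":[0,0,0],"translation":[-0.8,-0.6,12],"claw":255},
    {"twist":[0,0,0],"translation":[-0.8,-0.6,15],"claw":255},
    {"twist":[0,0,0],"translation":[-0.8,-0.6,17],"claw":255},
    {"twist":[0,0,0],"translation":[-0.8,-0.6,17],"claw":255}
  ]
}}

```text
t: 15.5
tcp_pos: [629.7, -29.2, 143.5]
eef_rot: [-2.431, -1.989, 0.001]
ft_force: [0.3, 0.1, -1.9]
opening: 11.9
```

```bash
python3 - <<'E'
from h import *
st(); plan(630.35,-29.45,109.5,-11.4)
E
```

```text
t 15.5 tcp [629.7 -29.2 143.5] yaw -11.42 tilt [-0.0007  0.0001] F [ 0.3  0.1 -1.9] open 11.9 q [-0.14  0.57  1.41 -0.    1.16  0.06]
-> (630.35, -29.45, 109.5, -11.4) trans [-0.1, 0.7, 34.0] twist [-0.04, 0.0, -0.02]
```

{"method": "apply_moves", "body": {
  "moves": [
    {"twist":[0,0,0],"translation":[0,0.5,3],"claw":255},
    {"twist":[0,0,0],"translation":[0,0.5,7],"claw":255},
    {"twist":[0,0,0],"translation":[0,0.5,11],"claw":255},
    {"twist":[0,0,0],"translation":[0,0.5,15],"claw":255},
    {"twist":[0,0,0],"translation":[0,0.5,19],"claw":255},
    {"twist":[0,0,0],"translation":[0,0.5,22],"claw":255},
    {"twist":[0,0,0],"translation":[0,0.5,25],"claw":255},
    {"twist":[0,0,0],"translation":[0,0.5,28],"claw":255},
    {"twist":[0,0,0],"translation":[0,0.5,30],"claw":255},
    {"twist":[0,0,0],"translation":[0,0.5,31],"claw":255},
    {"twist":[0,0,0],"translation":[0,0.5,31],"claw":255},
    {"twist":[0,0,0],"translation":[0,0.5,31],"claw":255}
  ]
}}

```text
t: 16.7
tcp_pos: [630.4, -29.4, 113.0]
eef_rot: [2.431, 1.989, 0.0]
ft_force: [-0.8, 0.3, -2.1]
opening: 11.9
```

```bash
python3 - <<'E'
from h import *
st(); plan(630.35,-29.45,109.5,-11.4)
E
```

```text
t 16.7 tcp [630.4 -29.4 113. ] yaw -11.42 tilt [ 0.0001 -0.    ] F [-0.8  0.3 -2.1] open 11.9 q [-0.14  0.61  1.44 -0.    1.09  0.06]
-> (630.35, -29.45, 109.5, -11.4) trans [-0.1, -0.0, 3.5] twist [0.01, 0.0, -0.02]
```

{"method": "apply_moves", "body": {
  "moves": [
    {"twist":[0,0,0],"translation":[0,0,1],"claw":255},
    {"twist":[0,0,0],"translation":[0,0,2],"claw":255},
    {"twist":[0,0,0],"translation":[0,0,3],"claw":255},
    {"twist":[0,0,0],"translation":[0,0,3.5],"claw":255},
    {"twist":[0,0,0],"translation":[0,0,4],"claw":255},
    {"twist":[0,0,0],"translation":[0,0,4],"claw":255}
  ]
}}

```text
t: 17.3
tcp_pos: [630.3, -29.3, 109.1]
eef_rot: [2.431, 1.989, 0.0]
ft_force: [-1.1, 0.4, -0.2]
opening: 11.8
```

```bash
python3 - <<'E'
from h import *
st()
p,d,c=grab('scene','s8')
cv2.imwrite('pics/s8z.png',cv2.resize(p[150:280,220:360,::-1],None,fx=5,fy=4.6,interpolation=cv2.INTER_CUBIC))
E
```

```text
t 17.3 tcp [630.3 -29.3 109.1] yaw -11.42 tilt [ 0.0001 -0.    ] F [-1.1  0.4 -0.2] open 11.8 q [-0.14  0.61  1.44 -0.    1.09  0.06]
```

View pics/s8z.png

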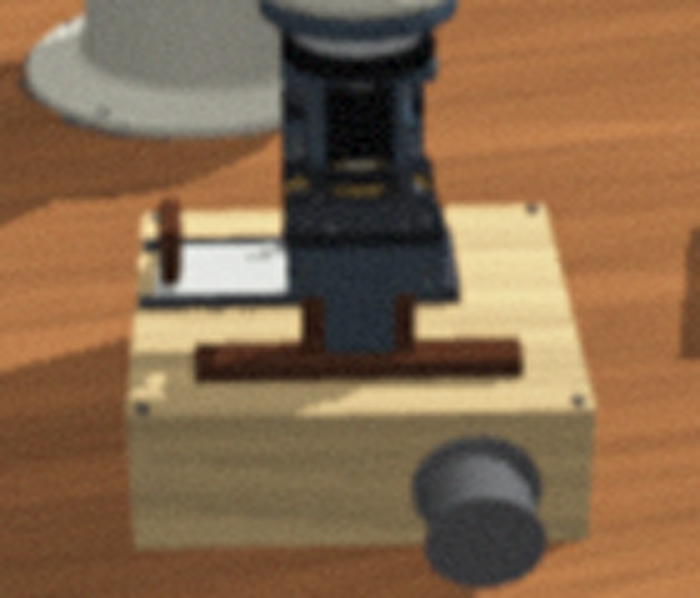

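The spine sits flush on the deck and the weight is off the wrist. I'll nudge it, release and retreat.

{"method": "apply_moves", "body": {
  "moves": [
    {"twist":[0,0,0],"translation":[0,0,0.7],"claw":255},
    {"twist":[0,0,0],"translation":[0,0,0.7],"claw":255},
    {"twist":[0,0,0],"translation":[0,0,0.7],"claw":170},
    {"twist":[0,0,0],"translation":[0,0,0.7],"claw":170},
    {"twist":[0,0,0],"translation":[0,0,0.7],"claw":170},
    {"twist":[0,0,0],"translation":[0,0,0.7],"claw":170},
    {"twist":[0,0,0],"translation":[0,0,-10],"claw":170},
    {"twist":[0,0,0],"translation":[0,0,-40],"claw":170},
    {"twist":[0,0,0],"translation":[0,0,-80],"claw":170},
    {"twist":[0,0,0],"translation":[0,-30,-90],"claw":255},
    {"twist":[0,0,0],"translation":[0,-60,-90],"claw":255},
    {"twist":[0,0,0],"translation":[0,-60,-90],"claw":255},
    {"twist":[0,0,0],"translation":[0,-60,-90],"claw":255}
  ]
}}

```text
t: 18.65
tcp_pos: [571.6, -17.4, 200.0]
eef_rot: [2.431, 1.989, 0.001]
ft_force: [0.7, -0.0, -0.0]
opening: 1.8
```

```bash
cat >> h.py <<'E'
def trap(x,y): return (630.4+x*.9803-(-y)*.1977, -29.5-x*.1977+y*.9803)
E
python3 - <<'E'
from h import *
st()
p,d,c=grab('wrist','w9'); 
z=np.load('pics/w9.npz');W=z['W'];Z=np.nan_to_num(W[...,2],nan=-99)
X,Y=W[...,0],W[...,1]
dx,dy=X-630.4,Y+29.5
tx=dx*.9803-dy*.1977; ty=dx*.1977+dy*.9803
m=(abs(tx)<12)&(abs(ty)<84)&(abs(ty)>32)&(Z>95)&(Z<115)
m[255:]=0
if m.sum(): 
    print('spine top z',np.percentile(Z[m],[1,50,99]),'tx',np.percentile(tx[m],[1,99]),'ty',ty[m].min(),ty[m].max())
    print('z by ty',[(a,np.median(Z[m&(ty>a)&(ty<a+10)]).round(2)) for a in (-80,-60,-50,35,50,65) if (m&(ty>a)&(ty<a+10)).sum()])
plan(*trap(-110,-142),200,-11.4); plan(*trap(-110,-142),107,-11.4)
E
```

```text
t 18.65 tcp [571.6 -17.4 200. ] yaw -11.42 tilt [ 0.0013 -0.0002] F [ 0.7 -0.  -0. ] open 1.8 q [-0.13  0.43  1.5  -0.    1.21  0.06]
spine top z [102.6293531  104.26737174 105.87205543] tx [-11.83822139  11.7519144 ] ty -44.11610211456708 83.6468826535212
z by ty [(-50, np.float64(104.16)), (35, np.float64(104.23)), (50, np.float64(104.18)), (65, np.float64(104.38))]
-> (494.4936, -146.9556, 200, -11.4) trans [-142.2, -50.5, -0.5] twist [0.07, -0.0, -0.03]
-> (494.4936, -146.9556, 107, -11.4) trans [-142.2, -50.6, 92.5] twist [0.07, -0.0, -0.03]
```

View pics/w9.png

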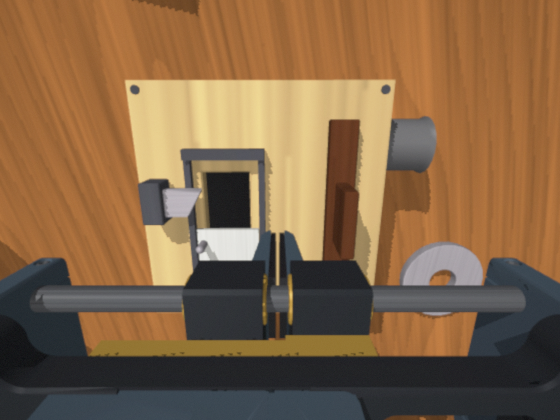

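The comb is home: its spine top is 104.2 mm along its length, which is deck plus 14. Now the gate.

{"method": "apply_moves", "body": {
  "moves": [
    {"twist":[0,0,0],"translation":[-36,-13,0],"claw":255},
    {"twist":[0,0,0],"translation":[-72,-26,0],"claw":255},
    {"twist":[0,0,0],"translation":[-108,-39,0],"claw":255},
    {"twist":[0,0,0],"translation":[-142,-50.5,0],"claw":255},
    {"twist":[0,0,0],"translation":[-142,-50.5,15],"claw":255},
    {"twist":[0,0,0],"translation":[-142,-50.5,45],"claw":255},
    {"twist":[0,0,0],"translation":[-142,-50.5,75],"claw":255},
    {"twist":[0,0,0],"translation":[-142,-50.5,92.5],"claw":255},
    {"twist":[0,0,0],"translation":[-142,-50.5,92.5],"claw":255},
    {"twist":[0,0,0],"translation":[-142,-50.5,92.5],"claw":255},
    {"twist":[0,0,0],"translation":[-142,-50.5,92.5],"claw":255}
  ]
}}

```text
t: 19.8
tcp_pos: [494.9, -147.1, 107.5]
eef_rot: [2.43, 1.988, 0.001]
ft_force: [1.0, 0.2, -0.3]
opening: 0.4
```

```bash
python3 - <<'E'
from h import *
st(); plan(*trap(-110,-122.6),107,-11.4)
p,d,c=grab('wrist','w10'); p,d,c=grab('scene','s10')
cv2.imwrite('pics/s10z.png',cv2.resize(p[150:280,220:360,::-1],None,fx=5,fy=4.6,interpolation=cv2.INTER_CUBIC))
E
```

```text
t 19.8 tcp [ 494.9 -147.1  107.5] yaw -11.43 tilt [ 0.0017 -0.0007] F [ 1.   0.2 -0.3] open 0.4 q [-0.4   0.48  1.74  0.    0.92 -0.21]
-> (498.32898, -127.93777999999999, 107, -11.4) trans [19.4, -0.4, 0.5] twist [0.1, 0.02, -0.03]
```

View pics/s10z.png

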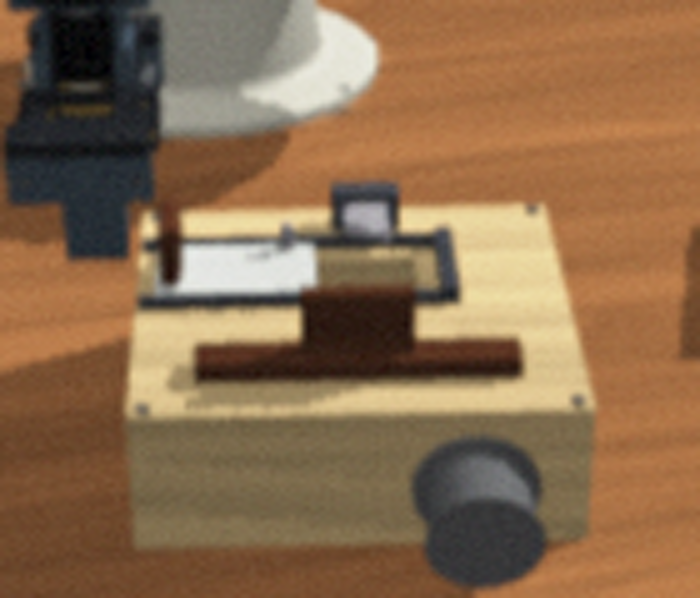

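View pics/w10.png

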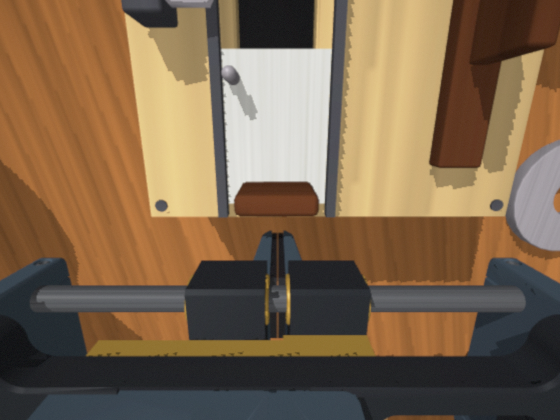

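The fingers are behind the handle (wrist view (277,198)), centred. I'll push in steps.

{"method": "apply_moves", "body": {
  "moves": [
    {"twist":[0,0,0],"translation":[6,0,0],"claw":255},
    {"twist":[0,0,0],"translation":[12,0,0],"claw":255},
    {"twist":[0,0,0],"translation":[16,0,0],"claw":255},
    {"twist":[0,0,0],"translation":[20,0,0],"claw":255},
    {"twist":[0,0,0],"translation":[24,0,0],"claw":255},
    {"twist":[0,0,0],"translation":[29,0,0],"claw":255},
    {"twist":[0,0,0],"translation":[34,0,0],"claw":255},
    {"twist":[0,0,0],"translation":[39,0,0],"claw":255},
    {"twist":[0,0,0],"translation":[44,0,0],"claw":255},
    {"twist":[0,0,0],"translation":[49,0,0],"claw":255},
    {"twist":[0,0,0],"translation":[54,0,0],"claw":255},
    {"twist":[0,0,0],"translation":[57,0,0],"claw":255},
    {"twist":[0,0,0],"translation":[60,0,0],"claw":255},
    {"twist":[0,0,0],"translation":[60,0,0],"claw":255}
  ]
}}

```text
t: 21.3
tcp_pos: [505.9, -87.4, 106.4]
eef_rot: [-2.431, -1.989, -0.0]
ft_force: [-0.8, -1.3, -0.1]
opening: 0.3
```

```bash
python3 - <<'E'
from h import *
st()
p,d,c=grab('wrist','w11'); p,d,c=grab('scene','s11')
cv2.imwrite('pics/s11z.png',cv2.resize(p[150:280,220:360,::-1],None,fx=5,fy=4.6,interpolation=cv2.INTER_CUBIC))
E
```

```text
t 21.3 tcp [505.9 -87.4 106.4] yaw -11.42 tilt [0.     0.0002] F [-0.8 -1.3 -0.1] open 0.3 q [-0.29  0.48  1.74  0.    0.92 -0.09]
```

View pics/w11.png

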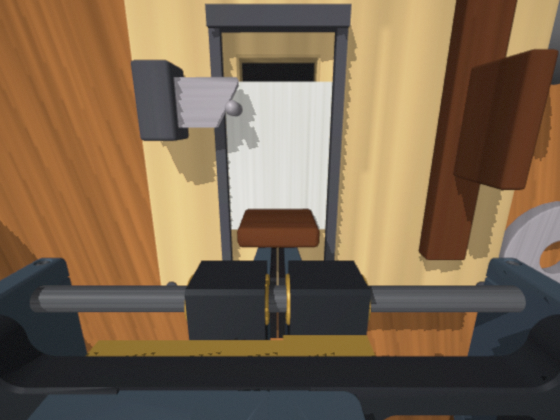

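The pin at (234,108) is on the catch's ramp, with the catch's end edge at row ~80, so about 25–30 mm is left.

{"method": "apply_moves", "body": {
  "moves": [
    {"twist":[0,0,0],"translation":[3,0,0],"claw":255},
    {"twist":[0,0,0],"translation":[6,0,0],"claw":255},
    {"twist":[0,0,0],"translation":[9,0,0],"claw":255},
    {"twist":[0,0,0],"translation":[12,0,0],"claw":255},
    {"twist":[0,0,0],"translation":[15,0,0],"claw":255},
    {"twist":[0,0,0],"translation":[18,0,0],"claw":255},
    {"twist":[0,0,0],"translation":[18,0,0],"claw":255}
  ]
}}

```text
t: 22.1
tcp_pos: [509.3, -69.8, 106.3]
eef_rot: [-2.431, -1.989, -0.0]
ft_force: [0.5, 0.0, -0.1]
opening: 0.8
```

```bash
python3 - <<'E'
from h import *
st()
p,d,c=grab('wrist','w12')
cv2.imwrite('pics/w12z.png',cv2.resize(p[0:260,120:360,::-1],None,fx=3,fy=2.3,interpolation=cv2.INTER_CUBIC))
E
```

```text
t 22.1 tcp [509.3 -69.8 106.3] yaw -11.42 tilt [-0.0002  0.0004] F [ 0.5  0.  -0.1] open 0.8 q [-0.25  0.48  1.74  0.    0.92 -0.05]
```

View pics/w12z.png

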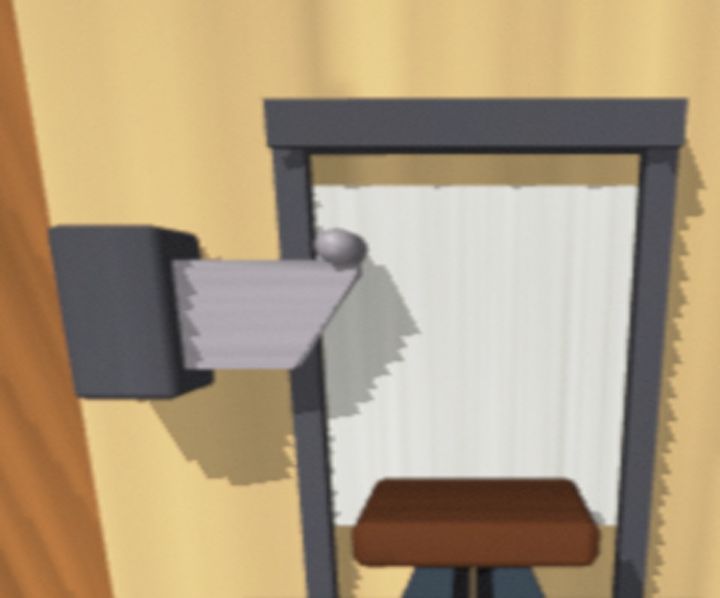

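The pin at zoom (342,248) now appears to be past the catch's edge, and the catch is out. I'll push a little more to be sure.

{"method": "apply_moves", "body": {
  "moves": [
    {"twist":[0,0,0],"translation":[0.7,0,0],"claw":255},
    {"twist":[0,0,0],"translation":[1.4,0,0],"claw":255},
    {"twist":[0,0,0],"translation":[2,0,0],"claw":255},
    {"twist":[0,0,0],"translation":[2,0,0],"claw":255}
  ]
}}

```text
t: 22.55
tcp_pos: [509.7, -68.3, 106.4]
eef_rot: [2.431, 1.989, -0.0]
ft_force: [-0.2, -2.3, -0.2]
opening: 0.5
```

```bash
python3 - <<'E'
from h import *
st()
p,d,c=grab('wrist','w13')
cv2.imwrite('pics/w13z.png',cv2.resize(p[0:260,120:360,::-1],None,fx=3,fy=2.3,interpolation=cv2.INTER_CUBIC))
E
```

```text
t 22.55 tcp [509.7 -68.3 106.4] yaw -11.42 tilt [-0.     -0.0002] F [-0.2 -2.3 -0.2] open 0.5 q [-0.25  0.48  1.74 -0.    0.92 -0.05]
```

View pics/w13z.png

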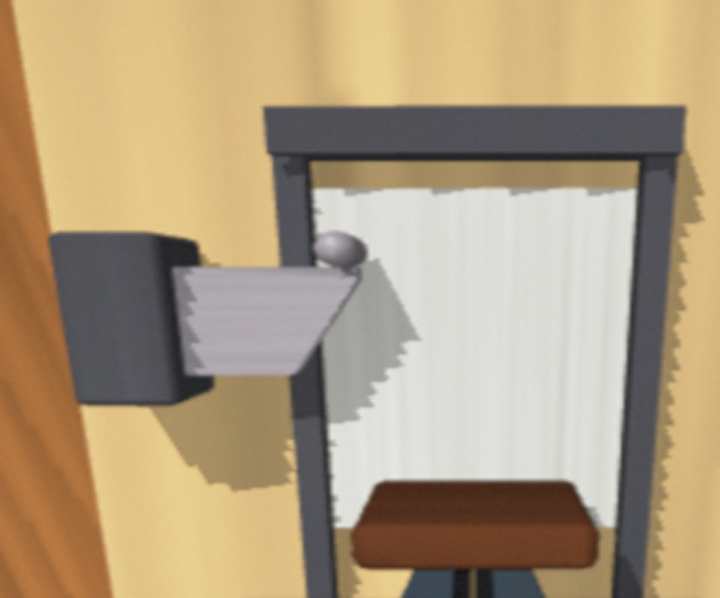

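The catch is fully out and the pin is beyond it. I'll back off, lift and check.

{"method": "apply_moves", "body": {
  "moves": [
    {"twist":[0,0,0],"translation":[-6,0,0],"claw":255},
    {"twist":[0,0,0],"translation":[-18,0,0],"claw":255},
    {"twist":[0,0,0],"translation":[-28,0,-5],"claw":255},
    {"twist":[0,0,0],"translation":[-30,0,-40],"claw":255},
    {"twist":[0,0,0],"translation":[-30,0,-80],"claw":255},
    {"twist":[0,0,0],"translation":[-30,0,-120],"claw":255},
    {"twist":[0,0,0],"translation":[-30,0,-145],"claw":255},
    {"twist":[0,0,0],"translation":[-30,0,-145],"claw":255},
    {"twist":[0,0,0],"translation":[-30,0,-145],"claw":255},
    {"twist":[0,0,0],"translation":[-30,0,-145],"claw":255}
  ]
}}

```text
t: 23.6
tcp_pos: [503.1, -97.9, 250.5]
eef_rot: [-2.431, -1.988, 0.001]
ft_force: [-0.3, 0.2, -0.0]
opening: 0.6
```

```bash
python3 - <<'E'
from h import *
st()
p,d,c=grab('wrist','w14'); 
z=np.load('pics/w14.npz');W=z['W'];Z=np.nan_to_num(W[...,2],nan=-99)
dx,dy=W[...,0]-630.4,W[...,1]+29.5
tx=dx*.9803-dy*.1977; ty=dx*.1977+dy*.9803
h=(abs(tx+110)<26)&(Z>131)&(Z<139);h[255:]=0
print('handle ty',np.percentile(ty[h],[1,99]),h.sum())
cv2.imwrite('pics/w14z.png',cv2.resize(p[0:260,120:400,::-1],None,fx=2.8,fy=2.3,interpolation=cv2.INTER_CUBIC))
grab('scene','s14')
p,d,c=grab('top','t14')
E
```

```text
t 23.6 tcp [503.1 -97.9 250.5] yaw -11.45 tilt [-0.0016  0.0005] F [-0.3  0.2 -0. ] open 0.6 q [-0.31  0.3   1.56  0.    1.28 -0.11]
handle ty [-44.22322834 -32.60007692] 537
```

View pics/w14z.png

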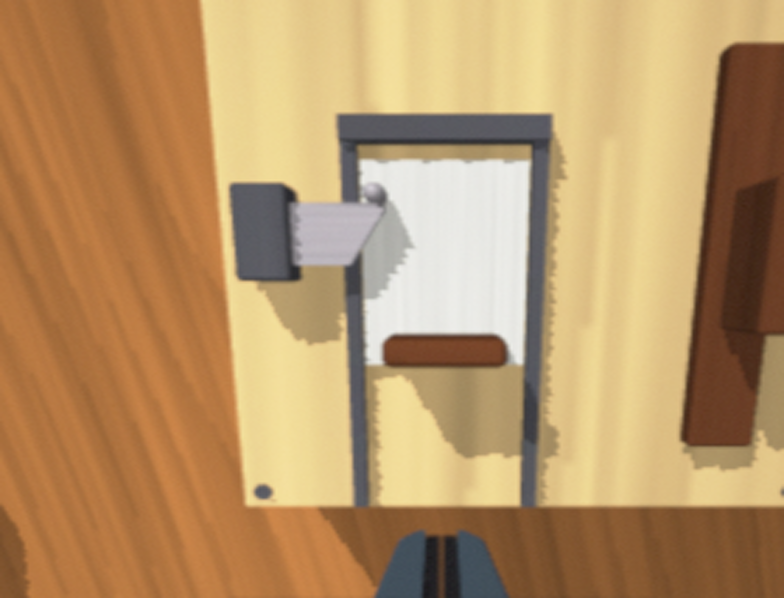

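View pics/s14.png

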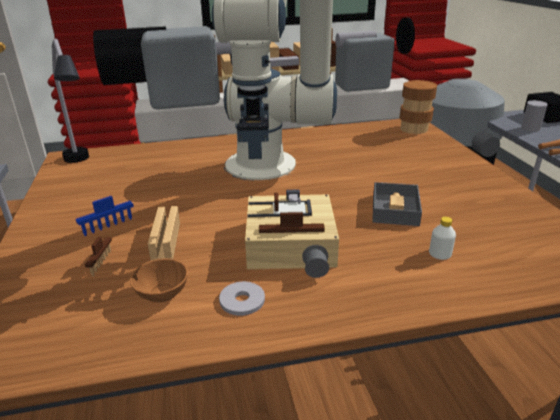

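The pin sits beyond the fully extended catch, the comb is home, the offcut is in the tray, and the bystanders haven't moved.

```bash
python3 -c "
from h import *
st(); print(hand_in())"
```

```text
t 23.75 tcp [503.3 -97.6 250.5] yaw -11.43 tilt [-0.0017  0.0006] F [0.3 0.  0.3] open 0.2 q [-0.31  0.3   1.56  0.    1.28 -0.11]
the job is handed in; nothing more can be done
None
```

I laid the offcut in the grey tray, lowered the comb into the trap's seven slots, and pushed the gate about 62 mm until its catch sprang out behind the pin. I handed in at about 23.8 s of robot time, with the arm clear of everything.

**Last checks:**
- **Offcut:** it lies flat inside the tray.
- **Comb:** the spine top measures 104.2 mm, which is the deck height plus the spine's 14 mm, at both ends that could be seen. All seven teeth were over their slots before lowering, and it went down without resistance.
- **Gate:** the pin is past the catch, which looks fully out.
- **Bystanders:** by eye in the final scene picture, the glue bottle, bowl and faceplate are where they were.

Forces read between moves stayed at a few newtons, apart from one 11 N reading while the arm was moving freely. No check failed. The top and wrist cameras disagreed by about 1.5 mm on the slot row; I used the wrist view for the placement.

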